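# Unstack the miso tubs: one to each team's tray, one to the scale

## Robot

A 6-joint arm with a two-finger parallel gripper is mounted at the origin on the work surface. World frame = base frame: x ahead of the robot, y to its left, z up, the work surface at z = 0. Lengths are in m, angles in rad, forces in N, time in s.
With the tool pointing down it reaches from about 0.4 to 0.825 m from the base axis. Payload 7 kg.
Tool frame: the origin (TCP) lies between the finger pads; the fingertips stand 14 mm ahead of it and the grasp point (between the pads) lies 5 mm behind it; z points along the fingers, y is the direction in which the jaws open and shut (so a half turn about z gives the same grasp; the last joint's range is limited). The gripper opens to 85 mm and grips with 20 to 120 N. Pads are 22 mm wide; open, the fingers measure 114 mm over their backs; the gripper's body (76 mm by 85 mm) begins 54 mm behind the grasp point. The pads swing forward as they close: fully open they stand 13 mm farther back than shut.
Start: joints at [-1.041, 0.359, 0.012, 0, -1.224, -0.288], TCP at [0.162, -0.655, 0.245] pointing down, gripper open.
Joint ranges: [-3.07, 3.07], [-1.43, 2.12], [-1.02, 1.25], [-3.03, 1.67], [-3.05, -0], [-3.03, 3.03]. Speed limits (rad/s): [2.39, 2.39, 3.01, 3.14, 3.14, 3.14].

## Interface

Orientations are given as a unit quaternion [w, x, y, z].
In Python, from rig import bot, cams, workorder gives the robot as it stands.
- The arm moves only by the shell command python3 -m inch 'ROWS'. ROWS is JSON, a list of rows, each a list of 3 entries, a list of its own where there are three numbers: the shift along the world's x, y, z in m, then the turn, a rotation vector about the world's x, y, z in rad, then the closure in counts, from 0 (fully open) to 255 (shut). In form: [[[tx, ty, tz], [wx, wy, wz], jaw], ...]. A call has 1 to 10 rows; each row shifts and turns the commanded pose from where the row before left it; what a row does not reach is not made up. A row lasts 1/12 s, in which the tool goes at most 41.7 mm and 7.16 degrees, less where a joint would pass 70% of its speed; a pose out of reach is approached as far as the arm can. A call is refused whole if a number of a shift passes 0.0417 or a number of a turn 0.125, either way. A call with a gripper value outside its range is refused whole. The fingers move at their own pace and stop on an object; the grip force is fixed at half the most. Time passes only in rows, so rows that do not move let the fingers close. It gives the time, the measured TCP pose, the force and the opening at its end, in the units of the state.
- bot.state(): the state, without advancing time (a new reading comes with each control period).
- cams.capture(name): name is "scene" or "top" or "wrist"; returns a dict with "img" (384x512x3 uint8, red, green, blue), "K" (3x3 intrinsics, pixels), "T" (4x4, takes a point from camera to world coordinates). Camera axes: x right, y up, looking along -z (the intrinsics and any distortion apply to the point x, -y, -z); pixel columns grow to the right and rows downward; lengths in m; the calibration is good to about 2 mm. A picture is of the moment at which its call begins. There is no depth.
- workorder.job_done(): hands the job in, once; it reports no verdict.
The state is a dict: "t": time; "q": joint angles; "qd": joint speeds; "joint_torque": joint torques, N m; "ee_pos": TCP position; "orientation": TCP orientation; "contact_force": force on the tool from outside, world axes, zero at the start; "wrist_torque": the same for the moment, N m; "grip_width": finger opening in m.
Only numpy, scipy, OpenCV 4.12 (cv2) and the standard library are available. Lean on these libraries where they do the work, as an engineer would, in place of code of your own. Each camera call takes 0.05 s, during which the arm holds its last target. There are 200 camera calls.

## Task

Take the stack of lidded miso tubs apart (both upper tubs into their trays before you move the lower two) and set each red, yellow and blue-lidded tub flat inside the tray of its own colour, lengthwise. Set the white-lidded tub on the kitchen scale, on the middle of the platform and lengthwise along it. Put the tubs down gently without dropping or tipping any, and leave the bottle and the bowl where they stand.

Things in the scene. Friction and masses are not known exactly. Their poses are not given: they have to be found in the camera images.
- red_tub_center (a point): centre (half-way up) of the red-lidded food tub: closed miso-brown box, red lid flush with its sides, 120 mm long (its x axis), 50 wide (y), 50 high (z up), 0.17 to 0.35 kg, sturdy. Starts as one of the two lower tubs of the stack, parallel, 90 mm apart (centre to centre), on a fixed board 200 x 200 mm, 15 thick; the two upper tubs lie across its ends.
- white_tub_center (a point): centre (half-way up) of the white-lidded food tub: closed miso-brown box, white lid flush with its sides, 120 mm long (its x axis), 50 wide (y), 50 high (z up), 0.17 to 0.35 kg, sturdy. Starts as one of the two lower tubs of the stack, parallel, 90 mm apart (centre to centre), on a fixed board 200 x 200 mm, 15 thick; the two upper tubs lie across its ends.
- yellow_tub_center (a point): centre (half-way up) of the yellow-lidded food tub: closed miso-brown box, yellow lid flush with its sides, 120 mm long (its x axis), 50 wide (y), 50 high (z up), 0.17 to 0.35 kg, sturdy. Starts as one of the two upper tubs of the stack, parallel, 90 mm apart (centre to centre), lying across the two lower tubs.
- blue_tub_center (a point): centre (half-way up) of the blue-lidded food tub: closed miso-brown box, blue lid flush with its sides, 120 mm long (its x axis), 50 wide (y), 50 high (z up), 0.17 to 0.35 kg, sturdy. Starts as one of the two upper tubs of the stack, parallel, 90 mm apart (centre to centre), lying across the two lower tubs.
- red_tray_floor (a point): centre of the floor's upper face of the red tray: a fixed oblong red plastic tray, 160 mm long (its x axis) and 90 mm wide (y) outside, 150 x 80 mm inside; floor 4 mm thick (this point is 4 mm above the worktop), rim all round 6 mm higher than the floor (10 mm above the worktop).
- yellow_tray_floor (a point): centre of the floor's upper face of the yellow tray: a fixed oblong yellow plastic tray, 160 mm long (its x axis) and 90 mm wide (y) outside, 150 x 80 mm inside; floor 4 mm thick (this point is 4 mm above the worktop), rim all round 6 mm higher than the floor (10 mm above the worktop).
- blue_tray_floor (a point): centre of the floor's upper face of the blue tray: a fixed oblong blue plastic tray, 160 mm long (its x axis) and 90 mm wide (y) outside, 150 x 80 mm inside; floor 4 mm thick (this point is 4 mm above the worktop), rim all round 6 mm higher than the floor (10 mm above the worktop).
- scale_platform (a point): centre of the upper face of the platform of a flat electronic kitchen scale (fixed, platform rigid): metal platform 150 mm long (its x axis) and 90 mm wide (y), 40 mm above the worktop; the white housing under it is 160 x 130 x 30 mm and sticks out beside the platform on its -y side with the display.
- sauce_center (a point): bystander: centre (half-way up) of an upright brown glass bottle with a red cap, 52 mm across and 140 mm high, beyond the stack. Leave it alone.
- bowl_center (a point): bystander: centre (half-way up) of a small open steel bowl, 110 mm across and 50 mm high, beyond the stack. Leave it alone.

How it is judged:
On the way:
1. both upper tubs (yellow and blue lids) are set down in their trays while both lower tubs still lie in the stack (horizontal distance between yellow_tub_center and yellow_tray_floor below 0.025 m and horizontal distance between blue_tub_center and blue_tray_floor below 0.025 m and height (world z) of each of yellow_tub_center, blue_tub_center below 0.035 m and distance of each of red_tub_center, white_tub_center from where it was at the start of the episode below 0.04 m), for 0.2 s.
At the end, for the whole second after the job is handed in: Red, yellow and blue-lidded tubs lie flat on the floor of their own colour's tray (within 17 mm of its centre along each axis), the white-lidded one flat on the scale (within 15 mm of the platform's centre); all lengthwise within 0.25 rad, level within 0.05 rad, released, at rest (z of red_tub_center in the frame of red_tray_floor between 0.021 and 0.028 m and x of red_tub_center in the frame of red_tray_floor between -0.017 and 0.017 m and y of red_tub_center in the frame of red_tray_floor between -0.017 and 0.017 m and angle between the x axis of red_tub_center and the x axis of red_tray_floor, either way round below 0.25 rad and angle between each of red_tub_center, yellow_tub_center, blue_tub_center, white_tub_center's own z axis and vertical below 0.05 rad and linear speed of each of red_tub, yellow_tub, blue_tub, white_tub below 0.02 m/s and angular speed of each of red_tub, yellow_tub, blue_tub, white_tub below 0.1 rad/s and z of yellow_tub_center in the frame of yellow_tray_floor between 0.021 and 0.028 m and x of yellow_tub_center in the frame of yellow_tray_floor between -0.017 and 0.017 m and y of yellow_tub_center in the frame of yellow_tray_floor between -0.017 and 0.017 m and angle between the x axis of yellow_tub_center and the x axis of yellow_tray_floor, either way round below 0.25 rad and z of blue_tub_center in the frame of blue_tray_floor between 0.021 and 0.028 m and x of blue_tub_center in the frame of blue_tray_floor between -0.017 and 0.017 m and y of blue_tub_center in the frame of blue_tray_floor between -0.017 and 0.017 m and angle between the x axis of blue_tub_center and the x axis of blue_tray_floor, either way round below 0.25 rad and z of white_tub_center in the frame of scale_platform between 0.021 and 0.028 m and horizontal distance between white_tub_center and scale_platform below 0.015 m and angle between the x axis of white_tub_center and the x axis of scale_platform, either way round below 0.25 rad); the robot touches nothing.
It fails at once if a tub is tipped over (more than 35 degrees) (angle between any of red_tub_center, yellow_tub_center, blue_tub_center, white_tub_center's own z axis and vertical above 0.61 rad).
It fails at once if a tub is dropped (falls freely by more than about 25 mm) ((contact force between red_tub and the fingers below 0.05 N and linear speed of red_tub above 0.7 m/s) or (contact force between yellow_tub and the fingers below 0.05 N and linear speed of yellow_tub above 0.7 m/s) or (contact force between blue_tub and the fingers below 0.05 N and linear speed of blue_tub above 0.7 m/s) or (contact force between white_tub and the fingers below 0.05 N and linear speed of white_tub above 0.7 m/s)).
It fails at once if the sauce bottle is pushed more than 25 mm or knocked over (distance of sauce_center from where it was at the start of the episode above 0.025 m).
It fails at once if the steel bowl is pushed more than 25 mm or knocked over (distance of bowl_center from where it was at the start of the episode above 0.025 m).
It also fails if it takes over 109 s, if anything falls off the work surface, if the arm or the gripper's body presses on something with over 40 N, if the wrist force passes 120 N, or if a joint passes its speed limit or range.

## Working session

There is one attempt and no reset: what is moved stays moved. The work goes in short steps, Python scripts to look and compute and a shell command to move; the robot and the scene stay as the last step left them, time stands still between calls to the robot, and variables do not carry over. Pictures are saved under pics/ and viewed, about 12 in all and at most 16, crops included, and the job is handed in when it is done.

```bash
ls; mkdir -p pics
python3 - <<'E'
from rig import bot,cams
import cv2,numpy as np
s=bot.state(); print({k:np.round(v,3).tolist() for k,v in s.items()})
for n in ("scene","top","wrist"):
    c=cams.capture(n); cv2.imwrite(f"pics/{n}0.png",c["img"][:,:,::-1]); np.savez(f"pics/{n}0.npz",**c)
    print(n,np.round(c["K"],1).tolist(),np.round(c["T"],3).tolist(),[k for k in c])
a=[cv2.imread(f"pics/{n}0.png") for n in ("scene","top","wrist")]
E
```

```text
pics
{'t': 0.0, 'q': [-1.041, 0.359, 0.011, -0.0, -1.224, -0.288], 'qd': [0.001, -0.001, 0.001, 0.001, -0.001, 0.001], 'joint_torque': [-0.004, -58.333, 29.342, 6.937, -0.006, -0.0], 'ee_pos': [0.161, -0.655, 0.244], 'orientation': [-0.0, -0.121, 0.993, 0.001], 'contact_force': [0.518, 0.911, 0.17], 'wrist_torque': [0.016, 0.012, 0.062], 'grip_width': 0.086}
scene [[495.6, 0.0, 251.0], [0.0, 495.6, 193.6], [0.0, 0.0, 1.0]] [[0.798, -0.501, 0.334, 1.054], [0.602, 0.677, -0.424, -0.577], [-0.014, 0.539, 0.842, 1.265], [0.0, 0.0, 0.0, 1.0]] ['img', 'K', 'T']
top [[484.3, 0.0, 255.4], [0.0, 484.3, 191.3], [0.0, 0.0, 1.0]] [[-0.01, 0.999, -0.041, 0.528], [-1.0, -0.009, 0.006, 0.024], [0.005, 0.041, 0.999, 1.592], [0.0, 0.0, 0.0, 1.0]] ['img', 'K', 'T']
wrist [[268.3, 0.0, 250.1], [0.0, 268.3, 193.3], [0.0, 0.0, 1.0]] [[-0.24, -0.934, -0.264, 0.095], [0.971, -0.231, -0.067, -0.671], [0.002, -0.272, 0.962, 0.374], [0.0, 0.0, 0.0, 1.0]] ['img', 'K', 'T']
```

View pics/top0.png

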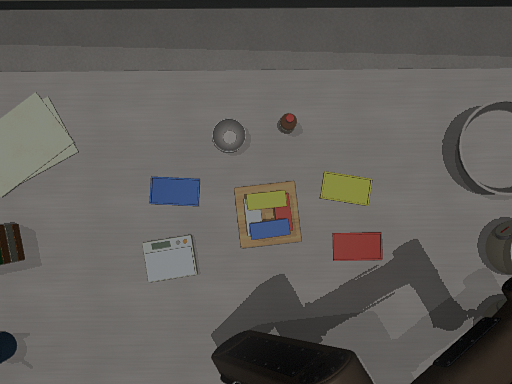

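View pics/scene0.png

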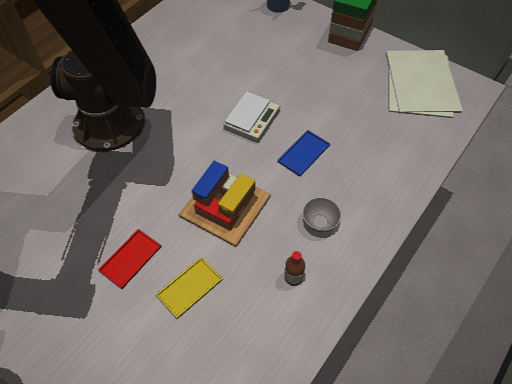

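Top view: stack at (268,213), blue tray (175,191), yellow tray (346,188), red tray (357,246), scale (170,258) with its display on the far (+x) side, bowl (229,135) and bottle (288,122). Scene view: stack at (230,200), with the same layout. Next I measure.

```bash
cat > h.py <<'E'
import numpy as np,cv2
def ray(c,uv):
    uv=np.atleast_2d(uv).astype(float); K,T=c["K"],c["T"]
    d=np.c_[(uv[:,0]-K[0,2])/K[0,0],-(uv[:,1]-K[1,2])/K[1,1],-np.ones(len(uv))]@T[:3,:3].T
    return T[:3,3],d
def onz(c,uv,z):
    o,d=ray(c,uv); return o+d*((z-o[2])/d[:,2])[:,None]
def tri(c1,p1,c2,p2):
    o1,d1=ray(c1,p1);o2,d2=ray(c2,p2);d1,d2=d1[0],d2[0]
    s=np.linalg.lstsq(np.c_[d1,-d2],o2-o1,rcond=None)[0]
    a,b=o1+s[0]*d1,o2+s[1]*d2; return (a+b)/2,np.linalg.norm(a-b)
H={'red':[((0,140,60),(8,255,255)),((172,140,60),(180,255,255))],'yellow':[((24,120,60),(36,255,255))],'blue':[((108,140,40),(125,255,255))]}
def blobs(c,col,vmin=0,amin=40):
    hsv=cv2.cvtColor(c["img"],cv2.COLOR_RGB2HSV); m=0
    for lo,hi in H[col]: m=m|cv2.inRange(hsv,(lo[0],lo[1],max(lo[2],vmin)),hi)
    cs,_=cv2.findContours(m,cv2.RETR_EXTERNAL,cv2.CHAIN_APPROX_NONE)
    return sorted([k for k in cs if cv2.contourArea(k)>amin],key=cv2.contourArea,reverse=True)
def rect(c,k,z):
    p=onz(c,k[:,0,:],z)[:,:2].astype(np.float32); (x,y),(w,h),_=r=cv2.minAreaRect(p)
    b=cv2.boxPoints(r); e=max([b[1]-b[0],b[2]-b[1]],key=np.linalg.norm)
    return np.round([x,y,max(w,h),min(w,h),np.degrees(np.arctan2(e[1],e[0]))%180],4)
E
python3 - <<'E'
from h import *
c={n:dict(np.load(f"pics/{n}0.npz")) for n in("scene","top")}
for col in H:
    for n in c:
        for k in blobs(c[n],col)[:4]:
            hv=cv2.cvtColor(c[n]["img"],cv2.COLOR_RGB2HSV)
            m=np.zeros((384,512),np.uint8);cv2.drawContours(m,[k],-1,1,-1)
            print(col,n,cv2.contourArea(k),np.round(cv2.minAreaRect(k)[0],1),"V pct",np.percentile(hv[...,2][m>0],[5,25,50,75,95]),"z4",rect(c[n],k,.01),"z115",rect(c[n],k,.115)[:4])
a=cv2.resize(c["top"]["img"][165:295,130:310],None,fx=4,fy=4,interpolation=cv2.INTER_CUBIC)
b=cv2.resize(c["scene"]["img"][85:250,170:350],None,fx=4,fy=3.6,interpolation=cv2.INTER_CUBIC)
cv2.imwrite("pics/c1.png",a[:,:,::-1]);cv2.imwrite("pics/c2.png",b[:,:,::-1])
E
```

```text
red scene 1630.0 [129.2 257.3] V pct [117.7 178.  180.  181.  183.3] z4 [ 0.4119 -0.3152  0.1599  0.0906 90.2739] z115 [ 0.4656 -0.3371  0.1466  0.083 ]
red scene 316.0 [215.8 207.9] V pct [ 65.25 116.25 166.   181.   185.  ] z4 [ 0.5048 -0.0471  0.1322  0.0557  7.3051] z115 [ 0.5507 -0.0915  0.1211  0.051 ]
red scene 69.0 [296. 256.] V pct [ 64.2 110.  180.  182.  185. ] z4 [ 7.814000e-01 -3.570000e-02  3.050000e-02  2.780000e-02  1.266553e+02] z115 [ 0.8042 -0.081   0.028   0.0255]
red top 1255.5 [357.  245.5] V pct [110. 130. 131. 131. 134.] z4 [ 4.13900e-01 -3.13800e-01  1.57200e-01  8.76000e-02  8.94228e+01] z115 [ 0.4215 -0.2913  0.1468  0.0818]
red top 193.5 [282.4 211.8] V pct [103.3 131.  131.  133.  139. ] z4 [ 0.5261 -0.0719  0.1193  0.0506  6.4181] z115 [ 0.5262 -0.0655  0.1114  0.0473]
red top 41.5 [289.5 117.5] V pct [ 97. 129. 131. 134. 137.] z4 [ 8.356000e-01 -9.900000e-02  2.320000e-02  2.300000e-02  1.793022e+02] z115 [ 0.8152 -0.0908  0.0217  0.0215]
yellow scene 1806.0 [188.7 286.2] V pct [136. 180. 181. 182. 185.] z4 [ 0.6008 -0.2811  0.1596  0.0903 80.4436] z115
[... 317 characters left out ...]
0.3601] z115 [ 0.5969 -0.2604  0.1497  0.0828]
yellow top 568.5 [266.  199.7] V pct [128.05 136.   136.   137.   140.95] z4 [ 5.65900e-01 -1.89000e-02  1.30300e-01  5.27000e-02  9.58073e+01] z115 [ 0.5635 -0.016   0.1216  0.0492]
blue scene 1115.0 [303.2 152.2] V pct [ 81.45 143.   145.   146.   148.  ] z4 [ 0.5968  0.2793  0.1621  0.0906 86.9703] z115 [0.6351 0.2077 0.1486 0.083 ]
blue scene 585.5 [209.4 179.4] V pct [ 85.1 144.  145.  146.  149. ] z4 [4.23100e-01 1.94000e-02 1.37800e-01 5.40000e-02 9.74263e+01] z115 [ 0.4759 -0.0305  0.1263  0.0495]
blue top 1068.0 [174.  190.7] V pct [111. 125. 126. 127. 130.] z4 [ 0.5983  0.2813  0.1581  0.0872 86.6023] z115 [0.5936 0.2642 0.1476 0.0814]
```

View pics/c1.png

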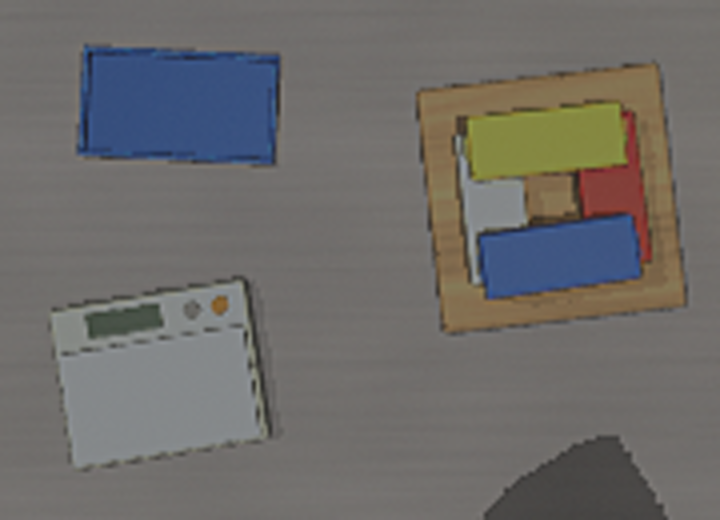

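View pics/c2.png

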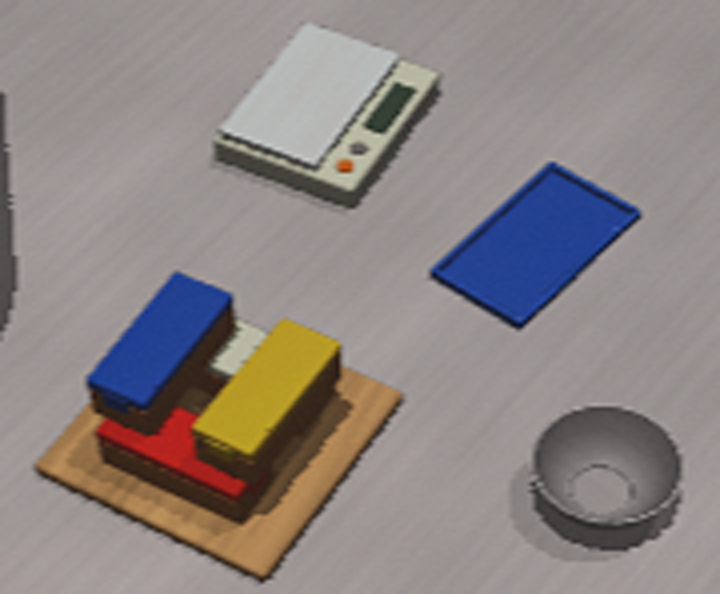

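Crops: upper tubs (yellow far, blue near) run roughly along y. Red lid is on the right (-y) and white on the left (+y). The scale's platform corners are visible in both crops. Now I triangulate heights from corresponding corners.

```bash
sed -i "s/(108,140,40)/(100,110,40)/" h.py
python3 - <<'E'
from h import *
c={n:dict(np.load(f"pics/{n}0.npz")) for n in("scene","top")}
S,T=c["scene"],c["top"]
for col in H:
    bs,bt=blobs(S,col,130)[:2],blobs(T,col,100)[:2]
    for i in (0,1):
        if col=='red' and i: continue
        m=lambda k:np.array(cv2.minAreaRect(k)[0])
        p,e=tri(S,m(bs[i]),T,m(bt[i])); z=.115 if i else .01
        print(col,i,"tri",np.round(p,4),"err",round(e,4),"T",rect(T,bt[i],z),"S",rect(S,bs[i],z))
# crop px -> image px
t=lambda u,v:np.array([130+u/4-.375,165+v/4-.375]); s=lambda u,v:np.array([170+u/4-.375,85+v/3.6-.36])
# platform corners, order: A far(+x)/left(+y), B far/right, C near/right, D near/left
A=[("A",t(60,355),s(398,58)),("B",t(246,327),s(318,165)),("C",t(267,438),s(220,135)),("D",t(75,468),s(308,24))]
P=[]
for n,a,b in A:
    p,e=tri(T,a,S,b); P.append(p); print("plat",n,np.round(p,4),round(e,4),"T@.04",np.round(onz(T,a,.04)[0,:2],4),"S@.04",np.round(onz(S,b,.04)[0,:2],4))
print(np.mean(P,0))
for n,q in(("T",[x[1] for x in A]),("S",[x[2] for x in A])):
    w=onz(c[n=='T' and 'top' or 'scene'],np.array(q),.04)[:,:2]; print(n,w.mean(0),[np.linalg.norm(w[i]-w[i-1]).round(3) for i in range(4)],np.degrees(np.arctan2(*(w[0]-w[1])[::-1])))
E
```

```text
red 0 tri [ 0.4115 -0.315   0.0056] err 0.0011 T [ 4.12200e-01 -3.13800e-01  1.57100e-01  8.44000e-02  8.94228e+01] S [ 4.11400e-01 -3.14700e-01  1.59200e-01  8.92000e-02  9.01472e+01]
yellow 0 tri [ 0.6012 -0.2815  0.0107] err 0.0011 T [ 0.6017 -0.2811  0.1594  0.0886 80.3602] S [ 0.6006 -0.2809  0.1594  0.0898 80.4436]
yellow 1 tri [ 0.5625 -0.0164  0.115 ] err 0.0011 T [ 5.62900e-01 -1.61000e-02  1.21700e-01  4.81000e-02  9.55821e+01] S [ 5.62000e-01 -1.65000e-02  1.14800e-01  4.78000e-02  9.54379e+01]
blue 0 tri [0.597  0.2803 0.0125] err 0.0012 T [ 0.5977  0.2811  0.1586  0.0883 86.7287] S [ 0.5952  0.2817  0.1589  0.0871 86.9703]
blue 1 tri [ 0.4741 -0.0261  0.1139] err 0.0021 T [ 4.74900e-01 -2.53000e-02  1.20500e-01  4.68000e-02  9.75598e+01] S [ 4.73500e-01 -2.58000e-02  1.16800e-01  4.60000e-02  9.74263e+01]
plat A [0.3968 0.37   0.0392] 0.0022 T@.04 [0.3977 0.3706] S@.04 [0.3964 0.3687]
plat B [0.4203 0.2233 0.0435] 0.0041 T@.04 [0.4185 0.2224] S@.04 [0.42  0.227]
plat C [0.3318 0.208  0.0374] 0.0047 T@.04 [0.3303 0.2061] S@.04 [0.3351 0.2078]
plat D [0.3084 0.3594 0.0384] 0.0012 T@.04 [0.3082 0.3587] S@.04 [0.3098 0.3586]
[0.36430761 0.29019978 0.03961583]
T [0.36366916 0.28946711] [np.float64(0.09), np.float64(0.15), np.float64(0.09), np.float64(0.154)] 97.9719308519179
S [0.36533397 0.2905203 ] [np.float64(0.087), np.float64(0.144), np.float64(0.087), np.float64(0.153)] 99.4627387223645
```

```bash
python3 -m inch '[[[0.02,0.032,0],[0,0,0.0712],0],[[0.02,0.032,0],[0,0,0.0712],0],[[0.02,0.032,0],[0,0,0.0712],0],[[0.02,0.032,0],[0,0,0.0712],0],[[0.02,0.032,0],[0,0,0.0712],0],[[0.02,0.032,0],[0,0,0.0712],0],[[0.02,0.032,0],[0,0,0.0712],0],[[0.02,0.032,0],[0,0,0.0712],0],[[0.02,0.032,0],[0,0,0.0712],0],[[0.02,0.032,0],[0,0,0.0712],0]]'
python3 -m inch '[[[0.02,0.032,0],[0,0,0.0712],0],[[0.02,0.032,0],[0,0,0.0712],0],[[0.02,0.032,0],[0,0,0.0712],0],[[0.02,0.032,0],[0,0,0.0712],0],[[0.02,0.032,0],[0,0,0.0712],0],[[0.02,0.032,0],[0,0,0.0712],0],[[0.02,0.032,0],[0,0,0.0712],0],[[0.02,0.032,0],[0,0,0.0712],0],[[0,0,0],[0,0,0.0712],0],[[0,0,0],[0,0,0.0712],0]]'
cat >> h.py <<'E'
def pose():
    from rig import bot
    s=bot.state(); w,x,y,z=s["orientation"]
    yaw=np.degrees(np.arctan2(1-2*(x*x+z*z),2*(x*y-w*z)))%360
    tilt=np.degrees(np.arccos(-(1-2*(x*x+y*y))))
    print("t",round(s["t"],2),"tcp",np.round(s["ee_pos"],4),"yaw",round(yaw,2),"tilt",round(tilt,2),"w",round(s["grip_width"],4),"F",np.round(s["contact_force"],1),"q",np.round(s["q"],2)); return s
E
python3 - <<'E'
from h import *
from rig import cams
pose()
c=cams.capture("wrist"); cv2.imwrite("pics/w1.png",c["img"][:,:,::-1]); np.savez("pics/w1.npz",**c)
for col in("yellow","blue"):
    for k in blobs(c,col,0,200)[:2]: print(col,rect(c,k,.115))
E
```

```text
t: 0.98
ee_pos: [0.3621, -0.3336, 0.2453]
orientation: [0.0, -0.461, 0.888, -0.0]
contact_force: [1.3, -0.4, -0.3]
grip_width: 0.0854
t: 1.82
ee_pos: [0.5224, -0.0773, 0.2447]
orientation: [0.0, 0.742, -0.67, -0.0]
contact_force: [-0.0, -0.3, -0.6]
grip_width: 0.0853
t 1.82 tcp [ 0.5224 -0.0773  0.2447] yaw 185.82 tilt 0.06 w 0.0853 F [-0.  -0.3 -0.6] q [ 0.22  0.12 -0.31 -0.   -1.14 -0.12]
yellow [ 5.848000e-01 -2.130000e-01  6.370000e-02  5.960000e-02  1.705031e+02]
yellow [ 5.61700e-01 -1.84000e-02  1.23700e-01  4.92000e-02  9.58586e+01]
blue [ 4.7540e-01 -2.7500e-02  1.2530e-01  4.9100e-02  9.8092e+01]
```

View pics/w1.png

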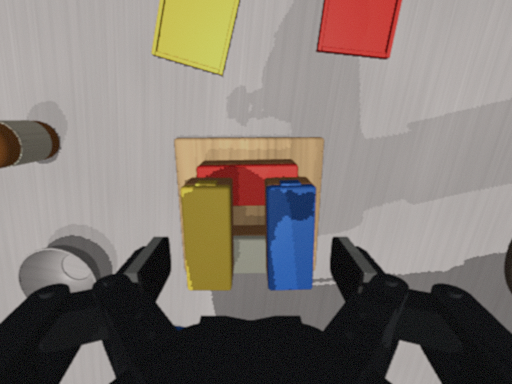

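Wrist view: yellow lid centred at (208,235), blue at (290,237), fingers open and clear. The position agrees with the top view to 1–2 mm. Move over yellow, descend and grip.

```bash
python3 -m inch '[[[0.02,0.03,0],[0,0,0],0],[[0.02,0.03,0],[0,0,0],0],[[0,0,-0.025],[0,0,0],0],[[0,0,-0.025],[0,0,0],0],[[0,0,-0.025],[0,0,0],0],[[0,0,-0.025],[0,0,0],0],[[0,0,0],[0,0,0],0],[[0,0,0],[0,0,0],0]]'
python3 - <<'E'
from h import *
pose()
E
```

```text
t: 2.53
ee_pos: [0.5608, -0.0199, 0.1446]
orientation: [0.001, 0.739, -0.673, -0.001]
contact_force: [1.5, -0.4, 1.1]
grip_width: 0.0854
t 2.53 tcp [ 0.5608 -0.0199  0.1446] yaw 185.37 tilt 0.18 w 0.0854 F [ 1.5 -0.4  1.1] q [ 0.31  0.26 -0.38  0.   -0.94 -0.22]
```

```bash
python3 -m inch '[[[0.0013,0.0034,0],[0,0,0],0],[[0,0,-0.02],[0,0,0],0],[[0,0,-0.02],[0,0,0],0],[[0,0,-0.01],[0,0,0],0],[[0,0,0],[0,0,0],0],[[0,0,0],[0,0,0],120],[[0,0,0],[0,0,0],255],[[0,0,0],[0,0,0],255],[[0,0,0],[0,0,0],255],[[0,0,0],[0,0,0],255]]'
python3 -m inch '[[[0,0,0],[0,0,0],255],[[0,0,0],[0,0,0],255],[[0,0,0],[0,0,0],255],[[0,0,0],[0,0,0],255]]'
python3 - <<'E'
from h import *
pose()
E
```

```text
t: 3.37
ee_pos: [0.5638, -0.0158, 0.0969]
orientation: [-0.001, 0.74, -0.673, 0.001]
contact_force: [-0.7, -0.5, 5.1]
grip_width: 0.0492
t: 3.7
ee_pos: [0.5638, -0.0158, 0.0969]
orientation: [-0.001, 0.74, -0.673, 0.001]
contact_force: [-2.2, 0.7, 6.7]
grip_width: 0.0493
t 3.7 tcp [ 0.5638 -0.0158  0.0969] yaw 185.46 tilt 0.14 w 0.0493 F [-2.2  0.7  6.7] q [ 0.32  0.32 -0.43  0.   -0.82 -0.22]
```

```bash
python3 -m inch '[[[0,0,0.005],[0,0,0],255],[[0,0,0.01],[0,0,0],255],[[0,0,0.015],[0,0,0],255],[[0,0,0.02],[0,0,0],255],[[0,0,0.02],[0,0,0],255],[[0,0,0.01],[0,0,0],255],[[0,0,0],[0,0,0],255]]'
python3 -m inch '[[[0.002,-0.0135,0],[0,0,-0.0265],255],[[0.004,-0.0265,0],[0,0,-0.0265],255],[[0.004,-0.03,0],[0,0,-0.0265],255],[[0.004,-0.03,0],[0,0,-0.0265],255],[[0.004,-0.03,0],[0,0,-0.0265],255],[[0.004,-0.03,0],[0,0,-0.0265],255],[[0.004,-0.03,0],[0,0,-0.0265],255],[[0.004,-0.03,0],[0,0,-0.0265],255],[[0.004,-0.025,0],[0,0,-0.0265],255],[[0.003,-0.02,0],[0,0,-0.0265],255]]'
python3 -m inch '[[[0,0,-0.01],[0,0,0],255],[[0,0,-0.02],[0,0,0],255],[[0,0,-0.02],[0,0,0],255],[[0,0,-0.02],[0,0,0],255],[[0,0,-0.02],[0,0,0],255],[[0,0,0],[0,0,0],255],[[0,0,0],[0,0,0],255],[[0,0,0],[0,0,0],255]]'
python3 - <<'E'
from h import *
from rig import cams
pose()
c=cams.capture("wrist"); cv2.imwrite("pics/w2.png",c["img"][:,:,::-1]); np.savez("pics/w2.npz",**c)
E
```

```text
t: 4.28
ee_pos: [0.5643, -0.0157, 0.1784]
orientation: [-0.002, 0.74, -0.673, 0.001]
contact_force: [1.3, 0.4, -2.8]
grip_width: 0.0492
t: 5.12
ee_pos: [0.5992, -0.2828, 0.1736]
orientation: [-0.001, -0.644, 0.765, 0.001]
contact_force: [0.6, -0.5, -2.7]
grip_width: 0.0492
t: 5.78
ee_pos: [0.6003, -0.2809, 0.0858]
orientation: [-0.0, -0.645, 0.764, -0.0]
contact_force: [0.1, 0.1, -3.8]
grip_width: 0.049
t 5.78 tcp [ 0.6003 -0.2809  0.0858] yaw 170.3 tilt 0.02 w 0.049 F [ 0.1  0.1 -3.8] q [-0.14  0.47 -0.21  0.   -0.89 -0.03]
```

View pics/w2.png

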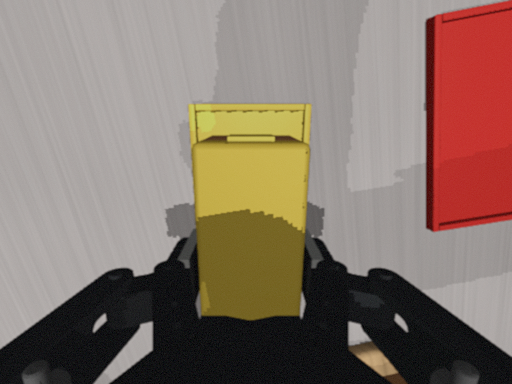

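Yellow tub is held square over the yellow tray (tray end at rows 103–140, tub lid centred at column 250 vs tray 250). Lowering.

```bash
python3 -m inch '[[[0.001,0,-0.01],[0,0,0],255],[[0,0,-0.015],[0,0,0],255],[[0,0,-0.012],[0,0,0],255],[[0,0,-0.006],[0,0,0],255],[[0,0,-0.002],[0,0,0],255],[[0,0,-0.001],[0,0,0],255],[[0,0,0],[0,0,0],255],[[0,0,0],[0,0,0],255]]'
python3 -m inch '[[[0,0,-0.001],[0,0,0],255],[[0,0,0],[0,0,0],255]]'
python3 -m inch '[[[0,0,-0.001],[0,0,0],255],[[0,0,0],[0,0,0],255]]'
```

```text
t: 6.5
ee_pos: [0.6014, -0.2811, 0.0399]
orientation: [0.0, -0.645, 0.765, -0.0]
contact_force: [-0.5, 0.2, -2.2]
grip_width: 0.0494
t: 6.67
ee_pos: [0.6011, -0.281, 0.0387]
orientation: [0.0, -0.645, 0.765, -0.0]
contact_force: [0.4, 0.5, -2.9]
grip_width: 0.0492
t: 6.83
ee_pos: [0.6009, -0.2809, 0.0374]
orientation: [0.0, -0.644, 0.765, -0.0]
contact_force: [0.4, -0.0, -2.3]
grip_width: 0.0488
```

```bash
python3 -m inch '[[[0,0,-0.001],[0,0,0],255],[[0,0,0],[0,0,0],255]]'
python3 -m inch '[[[0,0,-0.001],[0,0,0],255],[[0,0,0],[0,0,0],255]]'
```

```text
t: 7.0
ee_pos: [0.6008, -0.2809, 0.0361]
orientation: [-0.0, -0.644, 0.765, 0.0]
contact_force: [-0.5, 0.0, -2.7]
grip_width: 0.0493
t: 7.17
ee_pos: [0.6009, -0.2809, 0.036]
orientation: [-0.0, -0.645, 0.765, -0.0]
contact_force: [-2.9, 1.4, 3.0]
grip_width: 0.0493
```

```bash
python3 -m inch '[[[0,0,0],[0,0,0],140],[[0,0,0],[0,0,0],100],[[0,0,0],[0,0,0],0],[[0,0,0],[0,0,0],0],[[0,0,0],[0,0,0],0],[[0,0,0],[0,0,0],0],[[0,0,0.01],[0,0,0],0],[[0,0,0.03],[0,0,0],0],[[0,0,0.04],[0,0,0],0],[[0,0,0.04],[0,0,0],0]]'
python3 -m inch '[[[-0.0126,0.0255,0.01],[0,0,0.0299],0],[[-0.0126,0.0255,0.01],[0,0,0.0299],0],[[-0.0126,0.0255,0.01],[0,0,0.0299],0],[[-0.0126,0.0255,0.01],[0,0,0.0299],0],[[-0.0126,0.0255,0],[0,0,0.0299],0],[[-0.0126,0.0255,0],[0,0,0.0299],0],[[-0.0126,0.0255,0],[0,0,0.0299],0],[[-0.0126,0.0255,0],[0,0,0.0299],0],[[-0.0126,0.0255,0],[0,0,0.0299],0],[[-0.0126,0.0255,0],[0,0,0.0299],0]]'
python3 -m inch '[[[0,0,-0.02],[0,0,0],0],[[0,0,0],[0,0,0],0],[[0,0,0],[0,0,0],0]]'
python3 - <<'E'
from h import *
from rig import cams
pose()
for n in ("wrist","top"):
  c=cams.capture(n); cv2.imwrite(f"pics/{n}3.png",c["img"][:,:,::-1])
  for col,z in (("blue",.115),("yellow",.054)):
    for k in blobs(c,col,0,200)[:3]: print(n,col,rect(c,k,z))
E
```

```text
t: 8.0
ee_pos: [0.6002, -0.2809, 0.1565]
orientation: [-0.001, -0.645, 0.765, 0.001]
contact_force: [1.1, -0.7, -0.2]
grip_width: 0.0857
t: 8.83
ee_pos: [0.4742, -0.0249, 0.1962]
orientation: [-0.001, 0.752, -0.66, 0.0]
contact_force: [0.3, 1.2, 0.2]
grip_width: 0.0852
t: 9.08
ee_pos: [0.4745, -0.026, 0.1756]
orientation: [0.0, 0.751, -0.66, -0.0]
contact_force: [0.6, 0.2, 0.2]
grip_width: 0.0853
t 9.08 tcp [ 0.4745 -0.026   0.1756] yaw 187.44 tilt 0.06 w 0.0853 F [0.6 0.2 0.2] q [ 0.36  0.09 -0.51  0.   -0.97 -0.23]
wrist blue [ 4.74500e-01 -2.55000e-02  1.20300e-01  4.89000e-02  9.71764e+01]
top blue [5.93200e-01 2.63800e-01 1.48400e-01 8.26000e-02 8.67286e+01]
top yellow [ 0.5997 -0.2722  0.1559  0.0862 80.3601]
```

View pics/wrist3.png

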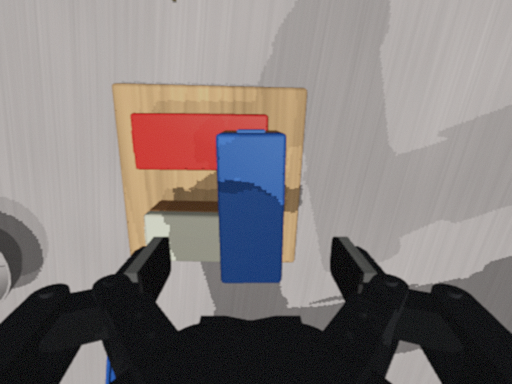

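Blue lid is centred between the open fingers (251,205); the red tub and white tub have not moved. Descend and grip.

```bash
python3 -m inch '[[[0,0,-0.015],[0,0,0],0],[[0,0,-0.025],[0,0,0],0],[[0,0,-0.02],[0,0,0],0],[[0,0,-0.015],[0,0,0],0],[[0,0,-0.006],[0,0,0],0],[[0,0,0],[0,0,0],0],[[0,0,0],[0,0,0],120],[[0,0,0],[0,0,0],255],[[0,0,0],[0,0,0],255],[[0,0,0],[0,0,0],255]]'
python3 -m inch '[[[0,0,0],[0,0,0],255],[[0,0,0],[0,0,0],255],[[0,0,0],[0,0,0],255],[[0,0,0],[0,0,0],255]]'
```

```text
t: 10.02
ee_pos: [0.4757, -0.0259, 0.0956]
orientation: [-0.001, 0.751, -0.66, 0.001]
contact_force: [-1.5, -0.3, 5.7]
grip_width: 0.0488
t: 10.35
ee_pos: [0.4757, -0.0259, 0.0956]
orientation: [-0.001, 0.751, -0.66, 0.001]
contact_force: [-1.2, -1.5, 5.2]
grip_width: 0.0496
```

```bash
python3 -m inch '[[[0,0,0.005],[0,0,0],255],[[0,0,0.01],[0,0,0],255],[[0,0,0.015],[0,0,0],255],[[0,0,0.02],[0,0,0],255],[[0,0,0.02],[0,0,0],255],[[0,0,0.01],[0,0,0],255],[[0,0,0],[0,0,0],255]]'
python3 -m inch '[[[0.006,0.015,0],[0,0,-0.01],255],[[0.0125,0.032,0],[0,0,-0.02],255],[[0.014,0.036,0],[0,0,-0.02],255],[[0.014,0.036,0],[0,0,-0.02],255],[[0.014,0.036,0],[0,0,-0.02],255],[[0.014,0.036,0],[0,0,-0.02],255],[[0.014,0.036,0],[0,0,-0.02],255],[[0.014,0.036,0],[0,0,-0.02],255],[[0.0125,0.029,0],[0,0,-0.02],255],[[0.006,0.015,0],[0,0,-0.015],255]]'
python3 -m inch '[[[0,0,-0.01],[0,0,0],255],[[0,0,-0.02],[0,0,0],255],[[0,0,-0.02],[0,0,0],255],[[0,0,-0.02],[0,0,0],255],[[0,0,-0.01],[0,0,0],255],[[0,0,0],[0,0,0],255],[[0,0,0],[0,0,0],255]]'
python3 - <<'E'
from h import *
from rig import cams
pose()
c=cams.capture("wrist"); cv2.imwrite("pics/w4.png",c["img"][:,:,::-1])
c=cams.capture("top"); np.savez("pics/top4.npz",**c); cv2.imwrite("pics/top4.png",cv2.resize(c["img"][140:300,130:400],None,fx=2.9,fy=2.9)[:,:,::-1])
E
```

```text
t: 10.93
ee_pos: [0.4762, -0.0255, 0.1768]
orientation: [-0.002, 0.751, -0.66, 0.001]
contact_force: [1.2, -0.6, -1.8]
grip_width: 0.0493
t: 11.77
ee_pos: [0.5964, 0.2843, 0.172]
orientation: [-0.001, -0.687, 0.726, 0.0]
contact_force: [0.6, -0.7, -2.3]
grip_width: 0.0493
t: 12.35
ee_pos: [0.5956, 0.2805, 0.0935]
orientation: [-0.001, -0.687, 0.727, -0.0]
contact_force: [0.2, 0.9, -0.6]
grip_width: 0.0496
t 12.35 tcp [0.5956 0.2805 0.0935] yaw 176.79 tilt 0.11 w 0.0496 F [ 0.2  0.9 -0.6] q [ 0.74  0.46 -0.21  0.   -0.91 -0.79]
```

View pics/w4.png

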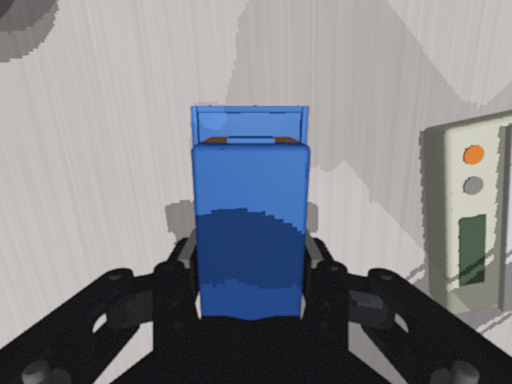

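View pics/top4.png

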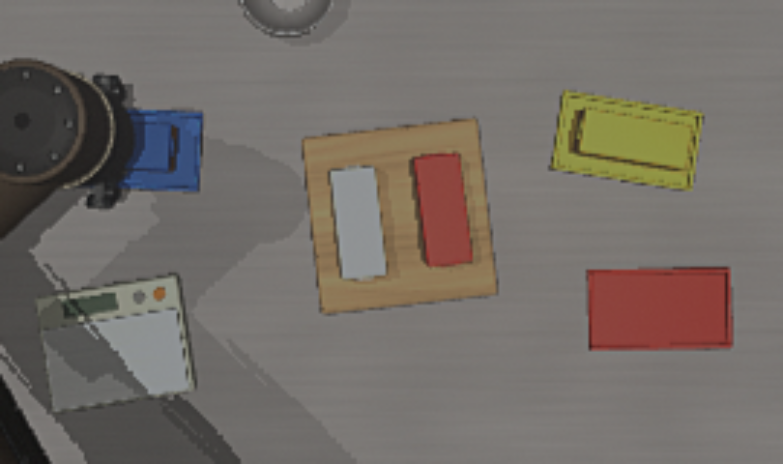

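Blue tub is square over its tray; the yellow tub lies inside its tray; white (358,222) and red (443,210) are undisturbed on the board. Lower blue, release and measure the lower pair.

```bash
python3 -m inch '[[[0.001,0,-0.01],[0,0,0],255],[[0,0,-0.018],[0,0,0],255],[[0,0,-0.015],[0,0,0],255],[[0,0,-0.008],[0,0,0],255],[[0,0,-0.003],[0,0,0],255],[[0,0,-0.002],[0,0,0],255],[[0,0,-0.001],[0,0,0],255],[[0,0,0],[0,0,0],255]]'
python3 -m inch '[[[0,0,-0.001],[0,0,0],255],[[0,0,0],[0,0,0],255]]'
python3 -m inch '[[[0,0,-0.001],[0,0,0],255],[[0,0,0],[0,0,0],255]]'
python3 - <<'E'
from h import *
c=dict(np.load("pics/top4.npz"))
hsv=cv2.cvtColor(c["img"],cv2.COLOR_RGB2HSV)
x0,y0=int(130+358/2.9),int(140+222/2.9); print(hsv[y0,x0],hsv[y0+23,x0+8])
m=cv2.inRange(hsv,(0,0,120),(180,60,255)); m[:,:x0-15]=0;m[:,x0+15:]=0;m[:y0-30]=0;m[y0+30:]=0
k=max(cv2.findContours(m,cv2.RETR_EXTERNAL,cv2.CHAIN_APPROX_NONE)[0],key=cv2.contourArea)
print("white",rect(c,k,.065))
for k in blobs(c,"red",100,150)[:3]: print("red",rect(c,k,.065))
for k in blobs(c,"red",0,150)[:3]: print("red",rect(c,k,.065))
E
```

```text
t: 13.12
ee_pos: [0.5973, 0.2814, 0.038]
orientation: [0.001, -0.687, 0.727, -0.0]
contact_force: [-0.6, 0.2, -0.9]
grip_width: 0.0494
t: 13.28
ee_pos: [0.5971, 0.2813, 0.0368]
orientation: [0.0, -0.687, 0.727, -0.0]
contact_force: [0.2, 0.2, -2.3]
grip_width: 0.0495
t: 13.45
ee_pos: [0.5969, 0.2811, 0.0354]
orientation: [0.0, -0.687, 0.727, 0.0]
contact_force: [0.4, 0.3, -1.3]
grip_width: 0.0493
[102   9 148] [ 16 102 143]
white [0.5122 0.0235 0.1247 0.0477 5.774 ]
red [ 4.16300e-01 -3.02100e-01  1.51600e-01  8.15000e-02  8.94228e+01]
red [ 0.5261 -0.0686  0.1206  0.0489  6.4921]
red [ 4.17900e-01 -3.02000e-01  1.51700e-01  8.46000e-02  8.94228e+01]
red [ 0.5262 -0.0687  0.1206  0.0492  6.9625]
```

```bash
python3 -m inch '[[[0,0,-0.001],[0,0,0],255],[[0,0,0],[0,0,0],255]]'
```

```text
t: 13.62
ee_pos: [0.597, 0.2812, 0.0347]
orientation: [0.0, -0.687, 0.727, -0.0]
contact_force: [-0.5, -0.6, 1.5]
grip_width: 0.0491
```

```bash
python3 -m inch '[[[0,0,0],[0,0,0],140],[[0,0,0],[0,0,0],100],[[0,0,0],[0,0,0],0],[[0,0,0],[0,0,0],0],[[0,0,0],[0,0,0],0],[[0,0,0],[0,0,0],0],[[0,0,0.01],[0,0,0],0],[[0,0,0.03],[0,0,0],0],[[0,0,0.04],[0,0,0],0],[[0,0,0.04],[0,0,0],0]]'
python3 -m inch '[[[-0.006,-0.0295,0],[0,0,-0.117],0],[[-0.006,-0.0295,0],[0,0,-0.117],0],[[-0.006,-0.0295,0],[0,0,-0.117],0],[[-0.006,-0.0295,0],[0,0,-0.117],0],[[-0.006,-0.0295,0],[0,0,-0.117],0],[[-0.006,-0.0295,0],[0,0,-0.117],0],[[-0.006,-0.0295,0],[0,0,-0.117],0],[[-0.006,-0.0295,0],[0,0,-0.117],0],[[-0.006,-0.0295,0],[0,0,-0.117],0],[[-0.006,-0.0295,0],[0,0,-0.117],0]]'
python3 -m inch '[[[-0.006,-0.0295,0],[0,0,-0.117],0],[[-0.006,-0.0255,0],[0,0,-0.117],0],[[0,0,0],[0,0,0],0],[[0,0,0],[0,0,0],0]]'
python3 - <<'E'
from h import *
from rig import cams
pose()
for n in ("wrist","scene","top"):
  c=cams.capture(n); cv2.imwrite(f"pics/{n}5.png",c["img"][:,:,::-1]);np.savez(f"pics/{n}5.npz",**c)
c=dict(np.load("pics/wrist5.npz"))
for k in blobs(c,"red",0,200)[:3]: print("red",rect(c,k,.065))
E
```

```text
t: 14.45
ee_pos: [0.5964, 0.2805, 0.1555]
orientation: [-0.001, -0.687, 0.727, -0.0]
contact_force: [2.6, 0.8, -0.9]
grip_width: 0.0852
t: 15.28
ee_pos: [0.5365, -0.0153, 0.1553]
orientation: [0.001, -0.169, 0.986, 0.0]
contact_force: [-0.0, -0.2, 0.2]
grip_width: 0.0851
t: 15.62
ee_pos: [0.5247, -0.0701, 0.1552]
orientation: [0.001, -0.054, 0.999, 0.0]
contact_force: [0.5, 0.2, -0.3]
grip_width: 0.0855
t 15.62 tcp [ 0.5247 -0.0701  0.1552] yaw 96.24 tilt 0.06 w 0.0855 F [ 0.5  0.2 -0.3] q [ 0.24  0.2  -0.43  0.   -0.94 -1.7 ]
red [ 4.22900e-01 -2.33300e-01  7.08000e-02  6.58000e-02  9.02146e+01]
red [ 0.5234 -0.0667  0.1205  0.0491  7.1699]
```

View pics/wrist5.png

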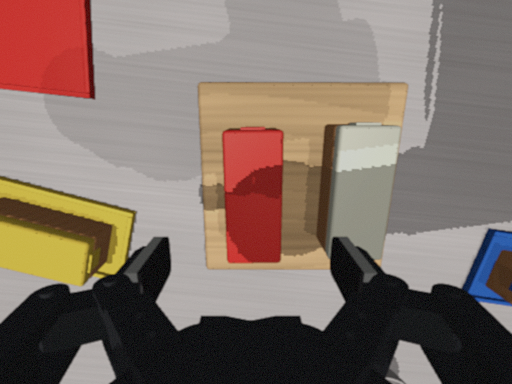

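Wrist view: red lid centred (253,196), white tub (362,190) parallel to its right. Nudge +2.5 mm in y, then descend onto red.

```bash
python3 -m inch '[[[0,0.0025,-0.015],[0,0,0.006],0],[[0,0,-0.03],[0,0,0],0],[[0,0,-0.03],[0,0,0],0],[[0,0,-0.02],[0,0,0],0],[[0,0,-0.01],[0,0,0],0],[[0,0,-0.004],[0,0,0],0],[[0,0,0],[0,0,0],0],[[0,0,0],[0,0,0],120],[[0,0,0],[0,0,0],255],[[0,0,0],[0,0,0],255]]'
python3 -m inch '[[[0,0,0],[0,0,0],255],[[0,0,0],[0,0,0],255],[[0,0,0],[0,0,0],255],[[0,0,0],[0,0,0],255],[[0,0,0],[0,0,0],255]]'
```

```text
t: 16.6
ee_pos: [0.5258, -0.0663, 0.0466]
orientation: [0.001, -0.059, 0.998, 0.0]
contact_force: [1.7, -9.3, 6.7]
grip_width: 0.0518
t: 17.02
ee_pos: [0.5259, -0.0663, 0.0468]
orientation: [0.001, -0.059, 0.998, 0.0]
contact_force: [-0.8, 1.3, 5.0]
grip_width: 0.0494
```

```bash
python3 -m inch '[[[0,0,0.005],[0,0,0],255],[[0,0,0.01],[0,0,0],255],[[0,0,0.015],[0,0,0],255],[[0,0,0.02],[0,0,0],255],[[0,0,0.025],[0,0,0],255],[[0,0,0.02],[0,0,0],255],[[0,0,0.005],[0,0,0],255]]'
python3 -m inch '[[[-0.005,-0.0105,0],[0,0,0.07],255],[[-0.0095,-0.0205,0],[0,0,0.12],255],[[-0.01,-0.0218,0],[0,0,0.12],255],[[-0.01,-0.0218,0],[0,0,0.12],255],[[-0.01,-0.0218,0],[0,0,0.12],255],[[-0.01,-0.0218,0],[0,0,0.12],255],[[-0.01,-0.0218,0],[0,0,0.12],255],[[-0.01,-0.0218,0],[0,0,0.12],255],[[-0.01,-0.0218,0],[0,0,0.12],255],[[-0.01,-0.0218,0],[0,0,0.12],255]]'
python3 -m inch '[[[-0.01,-0.022,0],[0,0,0.12],255],[[-0.008,-0.017,0],[0,0,0.12],255],[[-0.002,-0.004,-0.01],[0,0,0.06],255],[[0,0,-0.02],[0,0,0],255],[[0,0,-0.02],[0,0,0],255],[[0,0,-0.005],[0,0,0],255],[[0,0,0],[0,0,0],255],[[0,0,0],[0,0,0],255]]'
python3 - <<'E'
from h import *
from rig import cams
pose()
c=cams.capture("wrist"); cv2.imwrite("pics/w6.png",c["img"][:,:,::-1])
E
```

```text
t: 17.6
ee_pos: [0.5266, -0.0663, 0.1496]
orientation: [0.003, -0.059, 0.998, 0.0]
contact_force: [0.3, 0.7, -2.2]
grip_width: 0.0492
t: 18.43
ee_pos: [0.4293, -0.2726, 0.1452]
orientation: [-0.0, -0.594, 0.804, 0.0]
contact_force: [0.5, 0.2, -1.8]
grip_width: 0.0492
t: 19.1
ee_pos: [0.4105, -0.3149, 0.0907]
orientation: [-0.0, -0.706, 0.708, 0.0]
contact_force: [0.3, 0.3, -2.0]
grip_width: 0.0493
t 19.1 tcp [ 0.4105 -0.3149  0.0907] yaw 179.79 tilt 0.03 w 0.0493 F [ 0.3  0.3 -2. ] q [-0.27  0.26 -0.53  0.   -0.78  0.27]
```

View pics/w6.png

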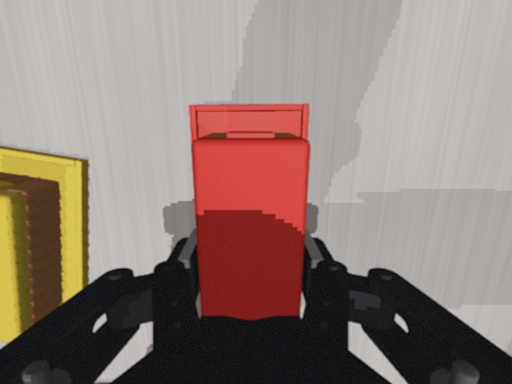

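Red tub is square over the red tray (tray end columns 190–309, tub 193–309). Lowering to TCP z ≈ 0.036, from 0.0907.

```bash
python3 -m inch '[[[0.001,0,-0.01],[0,0,0],255],[[0,0,-0.018],[0,0,0],255],[[0,0,-0.013],[0,0,0],255],[[0,0,-0.006],[0,0,0],255],[[0,0,-0.003],[0,0,0],255],[[0,0,-0.002],[0,0,0],255],[[0,0,-0.001],[0,0,0],255],[[0,0,0],[0,0,0],255]]'
python3 -m inch '[[[0,0,-0.001],[0,0,0],255],[[0,0,0],[0,0,0],255]]'
python3 -m inch '[[[0,0,-0.001],[0,0,0],255],[[0,0,0],[0,0,0],255]]'
```

```text
t: 19.82
ee_pos: [0.4118, -0.315, 0.0377]
orientation: [0.0, -0.706, 0.708, -0.0]
contact_force: [-0.2, -0.4, -3.3]
grip_width: 0.0495
t: 19.98
ee_pos: [0.4116, -0.3149, 0.0367]
orientation: [0.0, -0.706, 0.709, -0.0]
contact_force: [-0.6, 1.1, -2.7]
grip_width: 0.0491
t: 20.15
ee_pos: [0.4117, -0.315, 0.0358]
orientation: [0.0, -0.706, 0.708, -0.0]
contact_force: [-0.1, 0.0, 1.6]
grip_width: 0.0492
```

```bash
python3 -m inch '[[[0,0,0],[0,0,0],140],[[0,0,0],[0,0,0],100],[[0,0,0],[0,0,0],0],[[0,0,0],[0,0,0],0],[[0,0,0],[0,0,0],0],[[0,0,0],[0,0,0],0],[[0,0,0.01],[0,0,0],0],[[0,0,0.03],[0,0,0],0],[[0,0,0.04],[0,0,0],0],[[0,0,0.04],[0,0,0],0]]'
python3 -m inch '[[[0.009,0.029,0],[0,0,-0.12],0],[[0.009,0.029,0],[0,0,-0.12],0],[[0.009,0.029,0],[0,0,-0.12],0],[[0.009,0.029,0],[0,0,-0.12],0],[[0.009,0.029,0],[0,0,-0.12],0],[[0.009,0.029,0],[0,0,-0.12],0],[[0.009,0.029,0],[0,0,-0.12],0],[[0.009,0.029,0],[0,0,-0.12],0],[[0.009,0.029,0],[0,0,-0.12],0],[[0.009,0.029,0],[0,0,-0.12],0]]'
python3 -m inch '[[[0.009,0.029,0],[0,0,-0.12],0],[[0.004,0.018,0],[0,0,-0.12],0],[[0,0,0],[0,0,-0.016],0],[[0,0,0],[0,0,0],0]]'
python3 - <<'E'
from h import *
from rig import cams
pose()
c=cams.capture("wrist"); cv2.imwrite("pics/w7.png",c["img"][:,:,::-1]); np.savez("pics/w7.npz",**c)
E
```

```text
t: 20.98
ee_pos: [0.4105, -0.3146, 0.1568]
orientation: [-0.001, -0.706, 0.708, 0.001]
contact_force: [2.4, -1.6, 0.3]
grip_width: 0.0854
t: 21.82
ee_pos: [0.5013, -0.0243, 0.1563]
orientation: [0.0, -0.182, 0.983, 0.0]
contact_force: [1.2, -0.6, -0.6]
grip_width: 0.0855
t: 22.15
ee_pos: [0.5142, 0.0221, 0.1558]
orientation: [0.0, -0.058, 0.998, 0.0]
contact_force: [-1.2, -0.8, 0.3]
grip_width: 0.0853
t 22.15 tcp [0.5142 0.0221 0.1558] yaw 96.7 tilt 0.01 w 0.0853 F [-1.2 -0.8  0.3] q [ 0.42  0.18 -0.46  0.   -0.93 -1.88]
```

View pics/w7.png

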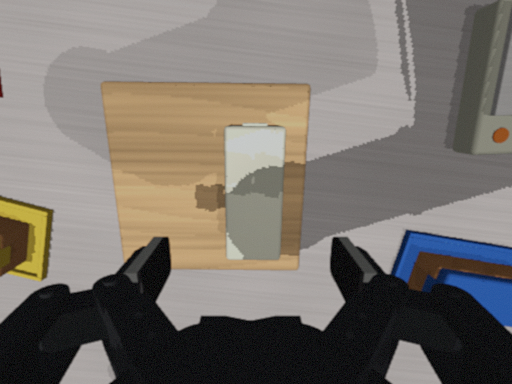

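White lid spans (225,126)–(285,127) at top and (227,260)–(281,260) at bottom, centred between the fingers. Checking its centre by ray casting.

Run:
```python
from h import *
c=dict(np.load("pics/w7.npz"))
w=onz(c,np.array([[225,127],[285,127],[281,260],[227,260]]),.065)[:,:2]
print(w.mean(0),[np.linalg.norm(w[i]-w[i-1]).round(3) for i in range(4)],np.degrees(np.arctan2(*((w[3]+w[2]-w[0]-w[1])[::-1]))))
```

```text
[0.51170844 0.0267796 ] [np.float64(0.118), np.float64(0.048), np.float64(0.118), np.float64(0.049)] 6.6032207654661015
```

```bash
python3 -m inch '[[[-0.002,0.004,-0.015],[0,0,0],0],[[0,0,-0.03],[0,0,0],0],[[0,0,-0.03],[0,0,0],0],[[0,0,-0.02],[0,0,0],0],[[0,0,-0.01],[0,0,0],0],[[0,0,-0.004],[0,0,0],0],[[0,0,0],[0,0,0],0],[[0,0,0],[0,0,0],120],[[0,0,0],[0,0,0],255],[[0,0,0],[0,0,0],255]]'
python3 -m inch '[[[0,0,0],[0,0,0],255],[[0,0,0],[0,0,0],255],[[0,0,0],[0,0,0],255],[[0,0,0],[0,0,0],255],[[0,0,0],[0,0,0],255]]'
```

```text
t: 23.03
ee_pos: [0.5129, 0.0254, 0.0475]
orientation: [0.001, -0.058, 0.998, 0.0]
contact_force: [0.1, 0.4, -0.0]
grip_width: 0.0517
t: 23.45
ee_pos: [0.513, 0.0255, 0.0477]
orientation: [0.001, -0.058, 0.998, 0.0]
contact_force: [-1.4, -0.7, 5.7]
grip_width: 0.0494
```

```bash
python3 -m inch '[[[0,0,0.005],[0,0,0],255],[[0,0,0.01],[0,0,0],255],[[0,0,0.015],[0,0,0],255],[[0,0,0.02],[0,0,0],255],[[0,0,0.025],[0,0,0],255],[[0,0,0.02],[0,0,0],255],[[0,0,0.005],[0,0,0],255]]'
python3 -m inch '[[[-0.006,0.0105,0],[0,0,0.07],255],[[-0.0106,0.0189,0],[0,0,0.115],255],[[-0.0106,0.0189,0],[0,0,0.115],255],[[-0.0106,0.0189,0],[0,0,0.115],255],[[-0.0106,0.0189,0],[0,0,0.115],255],[[-0.0106,0.0189,0],[0,0,0.115],255],[[-0.0106,0.0189,0],[0,0,0.115],255],[[-0.0106,0.0189,0],[0,0,0.115],255],[[-0.0106,0.0189,0],[0,0,0.115],255],[[-0.0106,0.0189,0],[0,0,0.115],255]]'
python3 -m inch '[[[-0.0106,0.0189,0],[0,0,0.115],255],[[-0.0106,0.0189,0],[0,0,0.115],255],[[-0.0106,0.0189,0],[0,0,0.115],255],[[-0.0106,0.0189,0],[0,0,0.115],255],[[-0.005,0.009,0],[0,0,0.037],255],[[0,0,-0.01],[0,0,0],255],[[0,0,0],[0,0,0],255],[[0,0,0],[0,0,0],255]]'
python3 - <<'E'
from h import *
from rig import cams
pose()
c=cams.capture("wrist"); cv2.imwrite("pics/w8.png",c["img"][:,:,::-1]); np.savez("pics/w8.npz",**c)
E
```

```text
t: 24.03
ee_pos: [0.5138, 0.0257, 0.1506]
orientation: [0.003, -0.058, 0.998, 0.001]
contact_force: [-0.3, 0.4, -1.2]
grip_width: 0.0492
t: 24.87
ee_pos: [0.4097, 0.2064, 0.1463]
orientation: [-0.0, -0.575, 0.818, 0.0]
contact_force: [0.0, 0.9, -2.5]
grip_width: 0.0492
t: 25.53
ee_pos: [0.3629, 0.2897, 0.1359]
orientation: [0.001, 0.756, -0.654, 0.0]
contact_force: [0.1, 0.4, -2.4]
grip_width: 0.0495
t 25.53 tcp [0.3629 0.2897 0.1359] yaw 188.3 tilt 0.1 w 0.0495 F [ 0.1  0.4 -2.4] q [ 1.1   0.12 -0.59 -0.   -0.87 -0.95]
```

View pics/w8.png

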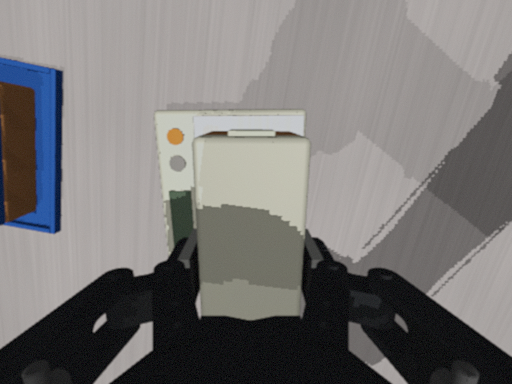

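White tub is aligned with the platform (its far end at columns 193–304, row 115). Casting that end edge to check the centre.

Run:
```python
from h import *
c=dict(np.load("pics/w8.npz"))
w=onz(c,np.array([[193,116],[304,115]]),.04)[:,:2]; d=w[1]-w[0]; u=np.array([d[1],-d[0]])/np.linalg.norm(d)
if u[1]<0:u=-u
print(w,np.linalg.norm(d),u,"angle",np.degrees(np.arctan2(u[1],u[0])),"centre",w.mean(0)+.075*u)
```

```text
[[0.41888311 0.22797686]
 [0.33048205 0.21419876]] 0.08946833249965488 [-0.15399981  0.98807088] angle 98.85879340764973 centre [0.3631326  0.29519312]
```

```bash
python3 -m inch '[[[0.001,0.0025,-0.01],[0,0,0.005],255],[[0,0,-0.018],[0,0,0],255],[[0,0,-0.016],[0,0,0],255],[[0,0,-0.008],[0,0,0],255],[[0,0,-0.004],[0,0,0],255],[[0,0,-0.002],[0,0,0],255],[[0,0,-0.002],[0,0,0],255],[[0,0,0],[0,0,0],255]]'
python3 -m inch '[[[0,0,-0.001],[0,0,0],255],[[0,0,0],[0,0,0],255]]'
python3 -m inch '[[[0,0,-0.001],[0,0,0],255],[[0,0,0],[0,0,0],255]]'
```

```text
t: 26.25
ee_pos: [0.3646, 0.2931, 0.0765]
orientation: [-0.0, 0.758, -0.652, -0.0]
contact_force: [-0.0, -0.2, -1.3]
grip_width: 0.0493
t: 26.42
ee_pos: [0.3645, 0.2931, 0.0757]
orientation: [-0.0, 0.758, -0.652, -0.0]
contact_force: [0.3, -0.0, -2.0]
grip_width: 0.049
t: 26.58
ee_pos: [0.3644, 0.293, 0.0745]
orientation: [-0.0, 0.758, -0.652, -0.0]
contact_force: [0.4, -0.1, -1.1]
grip_width: 0.0491
```

```bash
python3 -m inch '[[[0,0,-0.001],[0,0,0],255],[[0,0,0],[0,0,0],255]]'
python3 -m inch '[[[0,0,-0.001],[0,0,0],255],[[0,0,0],[0,0,0],255]]'
```

```text
t: 26.75
ee_pos: [0.3643, 0.2929, 0.0733]
orientation: [-0.0, 0.758, -0.652, -0.0]
contact_force: [-0.3, -0.8, -2.5]
grip_width: 0.0492
t: 26.92
ee_pos: [0.3644, 0.2929, 0.0727]
orientation: [-0.0, 0.759, -0.652, 0.0]
contact_force: [-2.3, -1.0, 5.8]
grip_width: 0.0493
```

```bash
python3 -m inch '[[[0,0,0],[0,0,0],140],[[0,0,0],[0,0,0],100],[[0,0,0],[0,0,0],0],[[0,0,0],[0,0,0],0],[[0,0,0],[0,0,0],0],[[0,0,0],[0,0,0],0],[[0,0,0.01],[0,0,0],0],[[0,0,0.03],[0,0,0],0],[[0,0,0.04],[0,0,0],0],[[0,0,0.04],[0,0,0],0]]'
python3 -m inch '[[[0.01,-0.03,0.01],[0,0,0],0],[[0.01,-0.03,0.01],[0,0,0],0],[[0.01,-0.03,0],[0,0,0],0],[[0.01,-0.03,0],[0,0,0],0],[[0.01,-0.03,0],[0,0,0],0],[[0.01,-0.03,0],[0,0,0],0],[[0.01,-0.03,0],[0,0,0],0],[[0.01,-0.03,0],[0,0,0],0],[[0.01,-0.03,0],[0,0,0],0],[[0,0,0],[0,0,0],0]]'
python3 - <<'E'
from h import *
from rig import cams
pose()
C={}
for n in ("scene","top"):
  C[n]=c=cams.capture(n); np.savez(f"pics/{n}9.npz",**c)
a=cv2.resize(C["top"]["img"][160:290,130:395],None,fx=3,fy=2.2); b=cv2.resize(C["scene"]["img"][70:330,90:355],None,fx=1.5,fy=1.2)
b=cv2.copyMakeBorder(b,0,0,0,a.shape[1]-b.shape[1],cv2.BORDER_CONSTANT)
cv2.imwrite("pics/fin.png",np.vstack([a,b])[:,:,::-1])
E
```

```text
t: 27.75
ee_pos: [0.3639, 0.292, 0.1931]
orientation: [0.001, 0.758, -0.652, 0.0]
contact_force: [0.4, 2.0, -0.5]
grip_width: 0.0852
t: 28.58
ee_pos: [0.455, 0.0192, 0.2121]
orientation: [0.0, 0.757, -0.653, 0.0]
contact_force: [-0.2, 0.2, -0.4]
grip_width: 0.0855
t 28.58 tcp [0.455  0.0192 0.2121] yaw 188.46 tilt 0.05 w 0.0855 F [-0.2  0.2 -0.4] q [ 0.48  0.02 -0.5   0.   -1.05 -0.33]
```

View pics/fin.png

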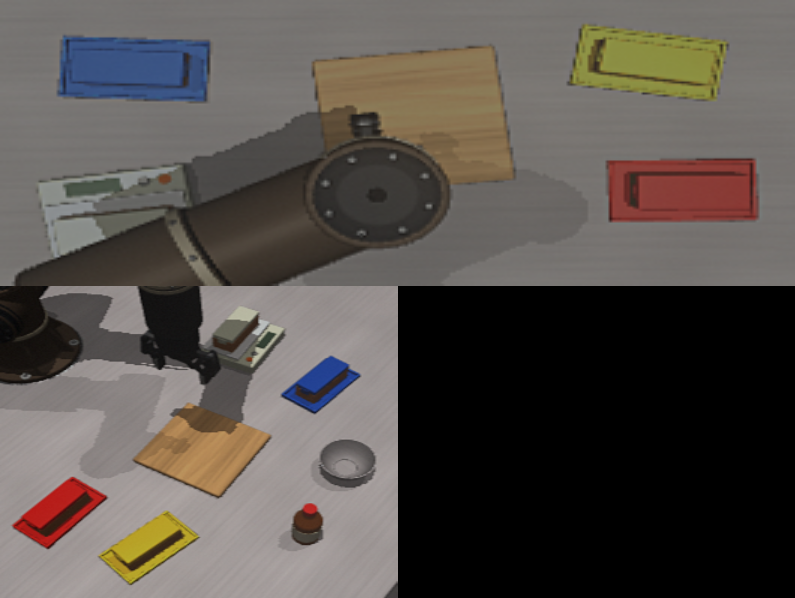

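All four tubs lie flat on their own places, and the bowl and bottle are standing. One zoomed scene montage to check the offsets numerically.

Run:
```python
from h import *
c=dict(np.load("pics/scene9.npz"))
# 65x48 crops at 6x around each
t=[]
for (x,y) in [(220,95),(273,128),(97,232),(156,262)]:
    t.append(cv2.resize(c["img"][y:y+48,x:x+65],None,fx=6,fy=6,interpolation=cv2.INTER_CUBIC))
cv2.imwrite("pics/z.png",np.vstack([np.hstack(t[:2]),np.hstack(t[2:])])[:,:,::-1])
```

```text
(no output)
```

View pics/z.png

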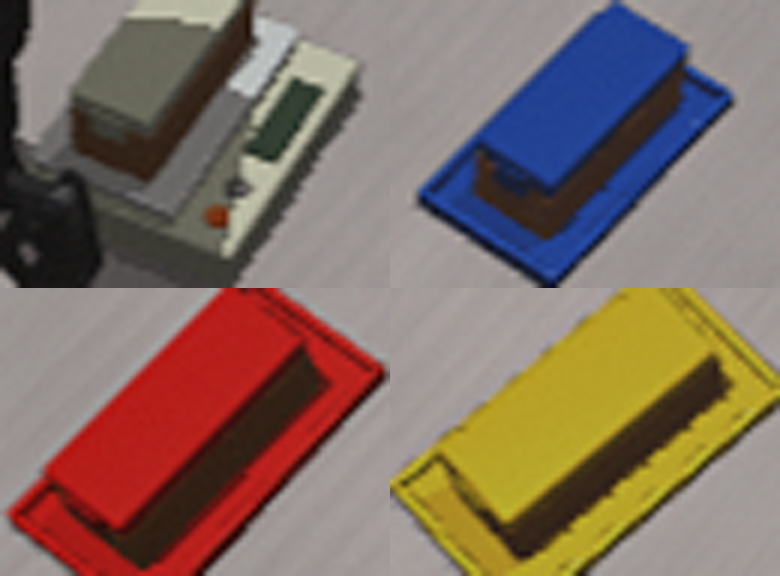

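Zoom shows each lid's near-left, near-right and far-right corners, with tray margin visible on both sides. Casting the corners at lid height for the centres.

Run:
```python
from h import *
c=dict(np.load("pics/scene9.npz"))
for n,o,a,b,d,z,tgt,ang in [("blue",(273,128),(94,145),(158,192),(296,46),.054,(.597,.2805),86.8),("red",(97,232),(50,182),(118,242),(304,58),.054,(.4117,-.3147),89.7),("yellow",(156,262),(50,167),(115,234),(326,67),.054,(.601,-.2812),80.4),("white",(220,95),(73,90),(150,133),(250,8),.09,(.3637,.2915),98.5)]:
    w=onz(c,np.array([a,b,d])/6+np.array(o),z)[:,:2]; e=w[2]-w[1]
    m=(w[0]+w[2])/2; f=np.radians(ang); r=m-tgt
    print(n,m.round(4),"off along/across",np.round([r@[np.cos(f),np.sin(f)],r@[-np.sin(f),np.cos(f)]],4),"len/wid",np.linalg.norm(e).round(3),np.linalg.norm(w[1]-w[0]).round(3),"ang",(np.degrees(np.arctan2(e[1],e[0]))%180).round(1),ang)
T0,T1=[dict(np.load(f"pics/scene{i}.npz"))["img"].astype(int) for i in("0","9")]
print("bottle/bowl diff",np.abs(T0-T1)[245:290,280:310].max(),np.abs(T0-T1)[195:242,298:345].max())
```

```text
blue [0.6005 0.2791] off along/across [-0.0012 -0.0036] len/wid 0.121 0.043 ang 87.7 86.8
red [ 0.4169 -0.3178] off along/across [-0.003  -0.0052] len/wid 0.115 0.045 ang 88.4 89.7
yellow [ 0.6053 -0.2838] off along/across [-0.0018 -0.0047] len/wid 0.115 0.043 ang 78.3 80.4
white [0.3725 0.2803] off along/across [-0.0124 -0.007 ] len/wid 0.103 0.051 ang 95.8 98.5
bottle/bowl diff 7 7
```

White's far corner was cut off by the crop (length came out 103, not 120 mm). Correcting for that puts it about 4 mm off along and 7 mm across, so everything is within tolerance. Handing in.

```bash
python3 -c "
from rig import workorder; print(workorder.job_done())"
```

```text
the job is handed in; nothing more can be done
None
```

I took the stack apart and handed the job in at about 29 s of robot time. I put yellow and blue in their trays first, then red in its tray, then white on the scale. Each tub was lowered until the force reading showed contact and then released.

**Trays:** in the last scene picture the blue, red and yellow lids lie within about 3 mm along and 5 mm across of their tray centres. The angles are within about 2°. The limit is 17 mm.

**Scale:** the white tub's corner check was flawed because the crop cut off its far corner, so the raw figures were 12 mm along and 7 mm across. Allowing for the missing length gives about 4 mm along and 7 mm across, within the 15 mm limit. The gripper's position at release was within about 2 mm of the platform centre I aimed for. My estimates of that centre differed by up to 5 mm in y: 0.290 from the fixed cameras, 0.295 from the wrist camera.

**Measuring bias:** all lids showed an offset of 4–7 mm to the same side. Most came out about 6 mm too narrow, so I read the offset as mostly picking and calibration bias.

**Bystanders and robot:** the bottle and bowl look unchanged between the first and last pictures, and the gripper was open and clear of everything. No verdict was reported.

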